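# Start the slanted can chiller by pressing a can onto its sprung plate

## Robot

A 6-joint arm with a two-finger parallel gripper is mounted at the origin on a cart in front of the work surface, level with it; the furniture and walls round the work are solid. World frame = base frame: x ahead of the robot, y to its left, z up, the work surface at z = 0. Lengths are in m, angles in degrees, forces in N, time in s.
With the tool pointing down it reaches from about 0.4 to 0.825 m from the base axis. Payload 7 kg.
Tool frame: the origin (TCP) lies midway between the tips of the shut fingers; the grasp point (between the pads) lies 19 mm behind it; z points along the fingers, y is the line along which they close (so a half turn about z gives the same grasp; the last joint's range is limited). The gripper opens to 88 mm and grips with 3 to 60 N. Pads are 19 mm wide; open, the fingers measure 130 mm over their backs; the gripper's body (78 mm by 193 mm) begins 47 mm behind the grasp point.
Start: joints at [-46.576, 20.546, 0.682, 0, -70.136, -16.507], TCP at [0.306, -0.602, 0.227] pointing down, gripper open.
Joint ranges: [-176.03, 176.03], [-82.01, 121.73], [-58.28, 71.71], [-173.87, 95.51], [-174.79, -0.11], [-173.66, 173.66]. Speed limits (degrees/s): [136.94, 136.94, 172.46, 180, 180, 180].

## Interface

Orientations are given as [roll, pitch, yaw] about the fixed x, y, z axes, in that order (R = Rz(yaw) Ry(pitch) Rx(roll)).
In Python, from plant import ctrl, viewer, close_job gives the robot as it stands. The module is installed in compiled form; this text tells all that it offers.
- The arm moves only by the tool step_arm, never from a script. Its argument "moves" is a list that holds one entry, the list of rows, each a list of 5 numbers: the shift along the world's x, y, z in cm, then the turn about the world's z in rad, then the finger opening in cm, from 0 to 8.76. In form: [[[tx, ty, tz, twist, grip], ...]]. A call has 1 to 10 rows; each row shifts and turns the commanded pose from where the row before left it; what a row does not reach is not made up. A row lasts 1/10 s, in which the tool goes at most 50 mm and 8.59 degrees, less where a joint would pass 70% of its speed; a pose out of reach is approached as far as the arm can. A call with a gripper value outside its range is refused whole. The fingers move at their own pace and stop on an object; the grip force is fixed at half the most. Time passes only in rows, so rows that do not move let the fingers close. It gives the time, the measured TCP pose, the force, the opening and the grip force at its end, in the units of the state.
- ctrl.get_obs(): the state, without advancing time (a new reading comes with each control period).
- viewer.snapshot(name): name is "side" or "top"; returns (picture, depth): 384x512x3 uint8, blue, green, red; 384x512 float32, m along the optical axis (not along the pixel's ray), 0 where there is no reading.
- viewer.camera_info(name): a dict with "camera_matrix" (3x3 intrinsics, pixels), "eye" and "orientation" of the camera in the world. Camera axes: x right, y down, z forward; pixel columns grow to the right and rows downward; lengths in m; the calibration is good to about 2 mm. A picture is of the moment at which its call begins. camera_info takes no time and is no camera call.
- close_job(): hands the job in; it is judged then, once.
The state is a dict: "clock": time; "joint_pos": joint angles; "qvel": joint speeds; "tau": joint torques, N m; "tool_pos": TCP position; "orientation": TCP orientation; "force": force on the tool from outside, world axes, zero at the start; "moment": the same for the moment, N m; "opening": finger opening in m; "gripper_force": force on a finger pad.
Only numpy, scipy, OpenCV 4.12 (cv2) and the standard library are available. Lean on these libraries where they do the work, as an engineer would, in place of code of your own. Each camera call takes 0.05 s, during which the arm holds its last target. There are 200 camera calls.

## Task

Put the slim drink can, right way up, into the slanted cradle of the can chiller and, still holding it, press it gently down on the sprung foot plate until the plate is fully down against its stop; keep it down for a good second to start the chiller, then ease it back up with the plate and only then let go, leaving the can resting on the plate in the cradle. Do not ram the can against the stop, and leave the jigger and the little bowl where they stand.

Things in the scene. Friction and masses are not known exactly. Their poses are not given: they have to be found in the camera images.
- can_mid (a point): centre, half-way up, of the loose slim drink can: upright cylinder 53 mm across, 135 mm tall, 0.2 to 0.36 kg, standing on the worktop; the point lies 67.5 mm above its underside. Grasp it round the body near the top.
- can: the same can; its origin is the centre of its underside and its z axis runs up the can to its top.
- cradle: slanted cradle of the can chiller. z: the press axis, pointing up out of the cradle, 30 degrees from vertical, leaning over the rails roughly towards the robot. x: to the open side, away from the rails, up and roughly away from the robot. y: level. Origin on the axis, 95 mm above the worktop. A can lying on the rails has its axis on this z axis; pressing is towards -z.
- chiller: the whole can chiller, a fixed dark metal stand with a 180 x 130 mm foot slab, a slanted round barrel, two brass rails and a round sprung foot plate at the bottom of its cradle; origin on the worktop under the slab's middle; x level, away from the robot at yaw 0. Its place and yaw vary.
- rail_end (a point): upper end of the two brass rails on which the can leans, midway between them. In cradle axes the rails lie at x = -19 to -27 mm, y = +-20 mm (8 mm thick), from the bottom up to z = 78 mm. Low cheeks stand at y = +-32 to 38 mm, x = -31 to 15 mm, up to z = 18 mm. Everything else round the can is open.
- foot_plate (a joint): travel of the sprung foot plate (54 mm disc, square to the cradle axis) down from rest, m: 0 at rest, 0.012 at its rigid stop. Spring about 5 N at rest (carries the can's weight), 11 N fully down. A height screw is set anew each time: the plate's upper face at rest lies anywhere from z = 0 to -20 mm in cradle axes, not reported; feel for it.
- rack_post (a point): point on the fixed upright brass post of the room's rack, 29 mm across, 0.2 m above the worktop; the post runs from the worktop to far above the arm. Keep wrist and gripper clear of it.
- jigger_mid (a point): middle of the brass double-cone jigger, 47 mm across, 101 mm tall, standing loose on the worktop; bystander.
- bowl_mid (a point): middle of the small gold glass bowl, 120 mm across, 72 mm tall, standing loose on the worktop; bystander.

How it is judged:
By the outcome, as a careful person would: the job done as asked, in the order asked, and still so for the second after the job is handed in, with the robot touching nothing.
It also fails if it takes over 51 s, if anything falls off the work surface, if the arm or the gripper's body presses on something with over 40 N, if the wrist force passes 120 N, or if a joint passes its speed limit or range.

## Working session

There is one attempt and no reset: what is moved stays moved. The work goes in short steps, Python scripts to look and compute and a tool call to move; the robot and the scene stay as the last step left them, time stands still between calls to the robot, and variables do not carry over. Pictures are saved under pics/ and viewed, at most 10 in all, crops included, and the job is handed in when it is done.

Besides the shell and the picture viewer there is one more tool, called after ">>>" by a JSON object that holds its "name" and its "arguments", one argument or row to a line. step_arm: Moves the arm, as the interface text tells. Its arguments: {"type":"object","properties":{"moves":{"type":"array","items":{"type":"array","items":{"type":"array","items":{"type":"number"}}}}},"required":["moves"]}

```bash
mkdir -p pics; cat > h.py <<'E'
import numpy as np,cv2
from plant import ctrl,viewer,close_job
from scipy.spatial.transform import Rotation as R
E
python3 - <<'E'
from h import *
for n in("side","top"):
    p,d=viewer.snapshot(n);cv2.imwrite(f"pics/{n}0.png",p);np.save(n+"d.npy",d);np.save(n+"p.npy",p)
    print(n,viewer.camera_info(n))
print(ctrl.get_obs())
E
```

```text
side {'camera_matrix': array([[371.89031315,   0.        , 255.57120318],
       [  0.        , 371.89031315, 194.93089831],
       [  0.        ,   0.        ,   1.        ]]), 'eye': array([ 0.63736688, -0.82815758,  0.77784746]), 'orientation': array([-125.3051743 ,    0.87562757,    3.30613268])}
top {'camera_matrix': array([[404.42172976,   0.        , 250.87631982],
       [  0.        , 404.42172976, 196.30482818],
       [  0.        ,   0.        ,   1.        ]]), 'eye': array([0.4969769 , 0.08217765, 1.21562169]), 'orientation': array([-176.36357261,    0.63826243,  -90.94991222])}
{'clock': 0.1, 'joint_pos': array([-4.65774217e+01,  2.05881079e+01,  6.37645893e-01, -1.68360137e-02,
       -7.01361679e+01, -1.65073807e+01]), 'qvel': array([-0.07620315, -0.09967168,  0.14720751,  0.05809379, -0.05467803,
        0.01029552]), 'tau': array([-1.57910941e-03, -5.84163451e+01,  2.93751562e+01,  7.01555997e+00,
        1.01693204e-02, -5.47569960e-05]), 'tool_pos': array([ 0.305322  , -0.60149526,  0.22569998]), 'orientation': array([ 1.79912443e+02, -9.44177435e-03, -1.53090528e+02]), 'force': array([-0.33280486, -0.49984303,  0.72402984]), 'moment': array([-0.00070639,  0.00801035,  0.04002955]), 'gripper_force': 0.0, 'opening': 0.08760217928594043}
```

View pics/side0.png

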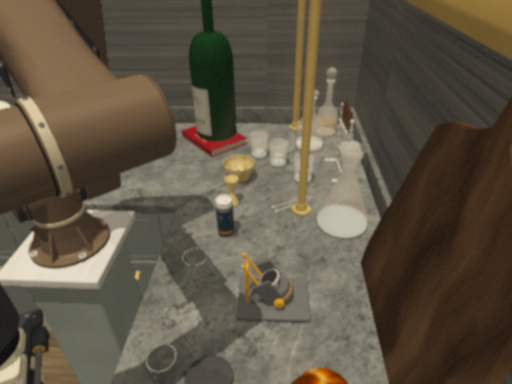

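View pics/top0.png

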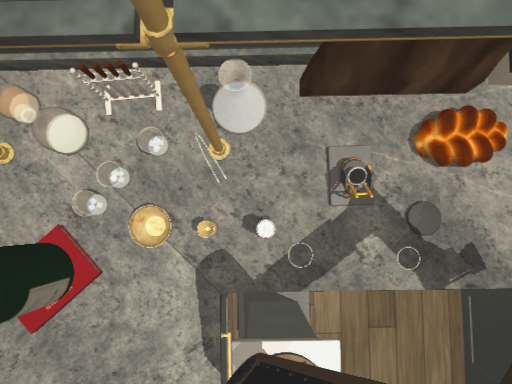

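The side view shows the can at (225,215), the jigger at (232,187), the bowl at (239,167), the chiller at (272,290) and the post foot at (301,208). In the top view the can is at (265,228), the chiller slab at (350,175) and the post foot at (219,149).

```bash
cat >> h.py <<'E'
def cloud(n,d):
    c=viewer.camera_info(n);K=c["camera_matrix"];v,u=np.mgrid[:384,:512]
    P=np.stack([(u-K[0,2])/K[0,0]*d,(v-K[1,2])/K[1,1]*d,d],-1)
    return P@R.from_euler("xyz",c["orientation"],degrees=True).as_matrix().T+c["eye"]
E
python3 - <<'E'
from h import *
ims=[]
for n,(u0,v0) in(("side",(225,235)),("top",(310,130))):
    p=np.load(n+"p.npy");d=np.load(n+"d.npy");P=cloud(n,d);np.save(n+"c.npy",P)
    ims.append(cv2.resize(p[v0:v0+100,u0:u0+100],(400,400),interpolation=cv2.INTER_CUBIC))
    m=d>0
    def pr(name,b,zl):
        q=P[b[1]:b[3],b[0]:b[2]].reshape(-1,3);k=(q[:,2]>zl[0])&(q[:,2]<zl[1]);q=q[k]
        print(n,name,len(q),q.mean(0).round(4),q.min(0).round(4),q.max(0).round(4)) if len(q) else 0
    if n=="top":
        pr("can",(245,210,285,245),(.12,.15));pr("jig",(190,215,220,242),(.085,.12));pr("bowl",(125,200,178,252),(.05,.09));pr("post",(195,120,235,165),(.03,.3))
        pr("slab",(325,140,380,212),(.004,.03))
    else: pr("can",(205,185,245,245),(.05,.15))
    q=cv2.cvtColor(p,cv2.COLOR_BGR2HSV)
    x0,y0,x1,y1=(230,245,315,325) if n=="side" else (325,140,380,212)
    mm=np.zeros(d.shape,bool);mm[y0:y1,x0:x1]=1
    g=mm&(q[...,0]>10)&(q[...,0]<30)&(q[...,1]>120)&(q[...,2]>90)
    for v,u in list(zip(*np.nonzero(g)))[::4]: print(u,v,(P[v,u]*1000).round().astype(int))
cv2.imwrite("pics/z.png",np.hstack(ims))
E
```

```text
side can 573 [0.4827 0.0563 0.1003] [0.4543 0.0269 0.0501] [0.5067 0.2188 0.137 ]
243 253 [ 561 -187  152]
245 254 [ 565 -185  147]
246 255 [ 567 -185  143]
247 256 [ 570 -186  141]
248 257 [ 572 -184  136]
248 258 [ 572 -186  135]
249 259 [ 574 -185  130]
248 260 [ 572 -190  132]
246 261 [ 567 -190  129]
250 261 [ 577 -190  129]
247 262 [ 570 -191  127]
251 262 [ 579 -186  122]
247 263 [ 570 -196  128]
251 263 [ 579 -187  120]
246 264 [ 568 -197  126]
250 264 [ 576 -186  115]
254 264 [ 586 -184  113]
245 265 [ 564 -187  112]
251 265 [ 579 -187  112]
255 265 [ 588 -181  107]
244 266 [ 566 -223  146]
248 266 [ 572 -189  111]
255 266 [ 589 -186  109]
244 267 [ 566 -226  146]
248 267 [ 571 -187  105]
256 267 [ 591 -185  104]
245 268 [ 568 -224  140]
254 268 [ 586 -188  103]
258 268 [ 595 -172   86]
247 269 [ 573 -223  136]
256 269 [ 591 -189  101]
244 270 [ 566 -226  136]
248 270 [ 575 -224  134]
258 270 [ 596 -188   96]
245 271 [ 568 -226  132]
256 271 [ 591 -188   93]
260 271 [ 601 -183   88]
247 272 [ 573 -226  129]
258 272 [ 596 -187   89]
244 273 [ 565 -225  124]
248 273 [ 575 -227
[... 2949 characters left out ...]

353 192 [ 573 -181  130]
364 192 [ 580 -240   21]
368 192 [ 572 -221  131]
354 193 [ 570 -182  137]
358 193 [ 570 -196  124]
362 193 [ 570 -206  126]
366 193 [ 570 -216  131]
370 193 [ 569 -224  140]
354 194 [ 567 -182  138]
358 194 [ 568 -195  126]
362 194 [ 567 -205  130]
366 194 [ 567 -216  129]
370 194 [ 566 -222  146]
351 195 [ 567 -181  105]
355 195 [ 564 -182  149]
359 195 [ 570 -220   41]
363 195 [ 567 -218   91]
367 195 [ 564 -218  130]
371 195 [ 563 -224  149]
348 196 [ 566 -181   70]
352 196 [ 563 -182  113]
356 196 [ 561 -184  151]
360 196 [ 566 -218   61]
364 196 [ 564 -219   96]
372 196 [ 560 -225  153]
347 197 [ 564 -181   57]
357 197 [ 558 -185  154]
361 197 [ 563 -220   63]
```

View pics/z.png

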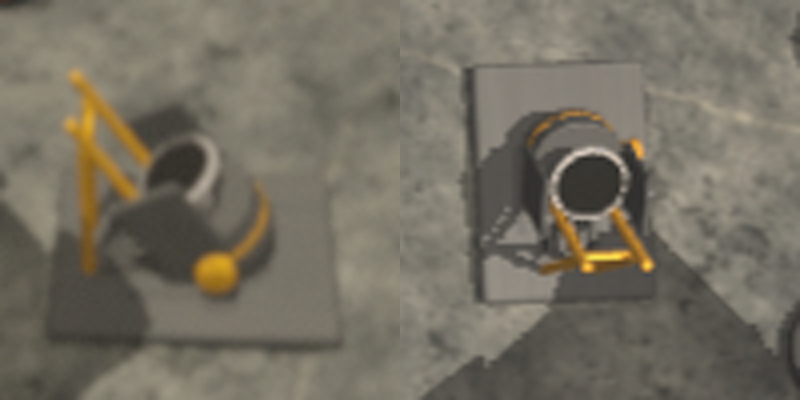

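Zoomed views: the rails run from lower right to upper left in the side view. In the top view their ends are near (356,196) and (372,196). The plate or barrel ring is near (357,176), and the chiller yaw is close to 0. I'll refine the yaw and cradle axis.

```bash
python3 - <<'E'
from h import *
P=np.load("topc.npy")[135:215,320:385].reshape(-1,3)
q=P[(P[:,2]>.012)&(P[:,2]<.024)&(P[:,0]>.53)&(P[:,0]<.75)]
print("slab",cv2.minAreaRect((q[:,:2]*1000).astype(np.float32)))
O=np.array([.617,-.2025,.095]);
for n in("top","side"):
    p=np.load(n+"p.npy").astype(int);C=np.load(n+"c.npy");
    q=C.reshape(-1,3)-O;xc=q@[.866,0,.5];zc=q@[-.5,0,.866];r=np.hypot(xc,q[:,1])
    k=(r<.018)&(abs(zc)<.04);print(n,"plate zc",np.percentile(zc[k],[5,25,50,75,95]).round(4),k.sum())
    w=(p.min(-1).reshape(-1)>105)&(r<.045)&(abs(zc)<.05)
    a=np.c_[xc,q[:,1],zc][w];
    if len(a): print("ring",len(a),a.min(0).round(4),a.max(0).round(4),np.median(a,0).round(4))
    for s in(-1,1):
        k=(abs(q[:,1]-s*.02)<.008)&(zc>.0)&(zc<.085)&(xc>-.03)&(xc<-.012)
        a=np.c_[xc,q[:,1],zc][k];print("rail",s,k.sum(),np.median(a,0).round(4),np.percentile(a[:,0],[10,50,90]).round(4),"y vs z",np.polyfit(a[:,2],a[:,1],1).round(4))
c=np.load("sidec.npy")[185:245,205:245].reshape(-1,3);c=c[(c[:,2]>.03)&(c[:,2]<.12)&(c[:,1]<.1)]
f=np.linalg.lstsq(np.c_[2*c[:,:2],np.ones(len(c))],(c[:,:2]**2).sum(1),rcond=None)[0];print("can side circle",f[:2],np.sqrt(f[2]+f[0]**2+f[1]**2))
t=np.load("topc.npy")[205:250,240:290].reshape(-1,3);t=t[(t[:,2]>.128)&(t[:,2]<.145)]
print("can top",cv2.minEnclosingCircle((t[:,:2]*1000).astype(np.float32)))
E
```

```text
slab ((631.9772338867188, -201.48806762695312), (179.7385711669922, 130.16998291015625), 1.1274573802947998)
top plate zc [-0.0378 -0.0077 -0.0058 -0.004  -0.002 ] 129
ring 103 [-0.0273 -0.0353 -0.0445] [0.0324 0.0333 0.0201] [ 0.0128  0.0002 -0.0074]
rail -1 54 [-0.02   -0.0181  0.0519] [-0.0242 -0.02   -0.0183] y vs z [-0.0076 -0.0181]
rail 1 49 [-0.0205  0.0205  0.047 ] [-0.0235 -0.0205 -0.0192] y vs z [-0.0175  0.0209]
side plate zc [-0.0393 -0.0077 -0.0067 -0.0058 -0.0047] 118
ring 65 [-0.0225 -0.0362 -0.0441] [0.0307 0.0369 0.0017] [ 0.0183 -0.0036 -0.009 ]
rail -1 97 [-0.0197 -0.0233  0.0472] [-0.0251 -0.0197 -0.0171] y vs z [ 0.0078 -0.0234]
rail 1 95 [-0.0201  0.0155  0.0428] [-0.0243 -0.0201 -0.0177] y vs z [0.0011 0.0157]
can side circle [0.48041037 0.05471717] 0.025367503462018028
can top ((478.96685791015625, 57.43376922607422), 25.04819679260254)
```

>>> {"name": "step_arm", "arguments": {
  "moves": [
    [[1.2,4,0,-0.05,8.7],[1.2,4,0,-0.05,8.7],[1.2,4,0,-0.05,8.7],[1.2,4,0,-0.05,8.7],[1.2,4,0,-0.05,8.7],[1.2,4,0,-0.05,8.7],[1.2,4,0,-0.05,8.7],[1.2,4,0,-0.05,8.7],[1.2,4,0,-0.05,8.7],[0.7,4,0,0,8.7]]
  ]
}}

```text
clock: 1.1
tool_pos: [0.4208, -0.2002, 0.2264]
orientation: [180.0, -0.0, -179.0]
force: [0.2, 0.7, 0.4]
opening: 0.0869
gripper_force: 0.0
```

>>> {"name": "step_arm", "arguments": {
  "moves": [
    [[0.8,4,0,0,8.7],[0.8,4,0,0,8.7],[0.8,4,0,0,8.7],[0.8,4,0,0,8.7],[0.8,4,0,0,8.7],[0.8,4,0,0,8.7],[1,1.7,0,0,8.7],[0,0,0,0,8.7],[0,0,0,0,8.7]]
  ]
}}

```text
clock: 2.0
tool_pos: [0.4783, 0.0551, 0.2261]
orientation: [-180.0, -0.1, -178.8]
force: [0.0, -0.4, -0.4]
opening: 0.087
gripper_force: 0.0
```

>>> {"name": "step_arm", "arguments": {
  "moves": [
    [[0.1,0.1,-3,0,8.7],[0,0,-3,0,8.7],[0,0,-3,0,8.7],[0,0,-2.5,0,8.7],[0,0,-1.9,0,8.7],[0,0,0,0,8.7],[0,0,0,0,5],[0,0,0,0,4],[0,0,0,0,4],[0,0,0,0,4]]
  ]
}}

```text
clock: 3.0
tool_pos: [0.48, 0.0563, 0.0934]
orientation: [180.0, 0.1, -178.9]
force: [-0.3, 0.3, -0.1]
opening: 0.0603
gripper_force: 0.0
```

>>> {"name": "step_arm", "arguments": {
  "moves": [
    [[0,0,0,0,4],[0,0,0,0,4],[0,0,0,0,4]]
  ]
}}

```text
clock: 3.3
tool_pos: [0.48, 0.0562, 0.0931]
orientation: [180.0, 0.1, -178.8]
force: [-0.7, -0.9, 4.4]
opening: 0.0516
gripper_force: 29.9
```

>>> {"name": "step_arm", "arguments": {
  "moves": [
    [[0,0,1,0,4],[0,0,2,0,4],[0,0,3,0,4],[0,0,3,0,4],[0,0,3,0,4],[0,0,3,0,4],[0.5,-1,2,0,4],[1.2,-3,0,0,4],[1.5,-3,0,0,4],[1.5,-3,0,0,4]]
  ]
}}

```text
clock: 4.3
tool_pos: [0.5265, -0.0446, 0.2631]
orientation: [180.0, 0.0, -178.8]
force: [-0.8, 1.1, -1.6]
opening: 0.0515
gripper_force: 29.8
```

>>> {"name": "step_arm", "arguments": {
  "moves": [
    [[1.5,-3,0,0,4],[1.5,-3,0,0,4],[1.5,-3,0,0,4],[1.5,-3,0,0,4],[1,-2.5,0,0,4],[0.5,-1.5,0,0,4],[0,0,0,0,4],[0,0,0,0,4],[0,0,0,0,4]]
  ]
}}

```text
clock: 5.2
tool_pos: [0.6012, -0.203, 0.2627]
orientation: [180.0, -0.0, -178.8]
force: [-0.5, 0.1, -2.7]
opening: 0.0519
gripper_force: 29.8
```

>>> {"name": "step_arm", "arguments": {
  "moves": [
    [[0.2,0,-1,0,4],[0.1,0,-1.3,0,4],[0,0,-1,0,4],[0,0,-0.5,0,4],[0,0,0,0,4],[0,0,0,0,4]]
  ]
}}

```text
clock: 5.8
tool_pos: [0.6047, -0.2039, 0.2246]
orientation: [-180.0, -0.0, -178.9]
force: [0.7, -1.2, -2.5]
opening: 0.0517
gripper_force: 29.8
```

```bash
cat >> h.py <<'E'
def look(name):
    ims=[]
    for n,(u0,v0) in(("side",(215,205)),("top",(305,120))):
        p,d=viewer.snapshot(n);np.save(n+"p.npy",p);np.save(n+"c.npy",cloud(n,d))
        ims.append(cv2.resize(p[v0:v0+110,u0:u0+100],(400,440),interpolation=cv2.INTER_CUBIC))
    cv2.imwrite(f"pics/{name}.png",np.hstack(ims))
E
python3 -c "
from h import *
look('a')"
```

```text
(no output)
```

View pics/a.png

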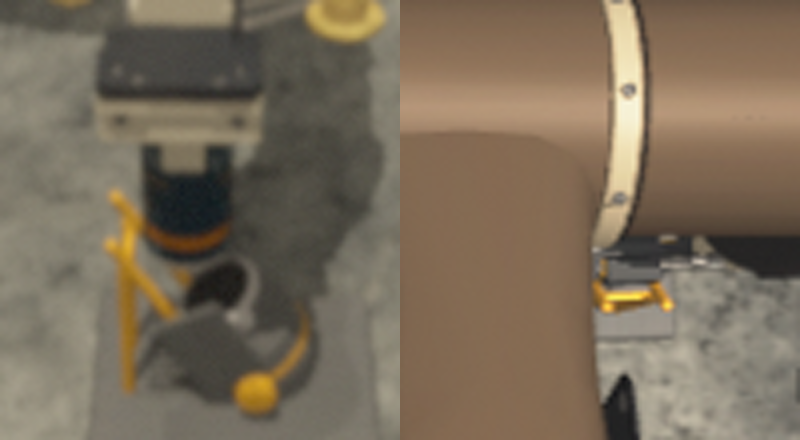

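The side view shows the can upright at (185,200) in the crop, above the rails and clear of them. The top view is hidden by the arm. Now I'll slide it down and towards the robot, so the rails tilt the can in the grip.

>>> {"name": "step_arm", "arguments": {
  "moves": [
    [[-0.23,0,-0.24,0,4],[-0.23,0,-0.24,0,4],[-0.23,0,-0.24,0,4],[-0.23,0,-0.24,0,4],[-0.23,0,-0.24,0,4],[-0.23,0,-0.24,0,4],[-0.23,0,-0.24,0,4],[-0.23,0,-0.24,0,4],[-0.23,0,-0.24,0,4],[-0.23,0,-0.24,0,4]]
  ]
}}

```text
clock: 6.9
tool_pos: [0.5813, -0.204, 0.2004]
orientation: [-180.0, -0.0, -178.9]
force: [2.4, -1.4, 3.1]
opening: 0.0516
gripper_force: 30.0
```

>>> {"name": "step_arm", "arguments": {
  "moves": [
    [[-0.23,0,-0.24,0,4],[-0.23,0,-0.24,0,4],[-0.23,0,-0.24,0,4],[-0.23,0,-0.24,0,4],[-0.23,0,-0.24,0,4]]
  ]
}}

```text
clock: 7.4
tool_pos: [0.5696, -0.204, 0.1882]
orientation: [-180.0, -0.0, -178.9]
force: [1.5, -2.5, 2.4]
opening: 0.0514
gripper_force: 30.0
```

>>> {"name": "step_arm", "arguments": {
  "moves": [
    [[-0.23,0,-0.24,0,4],[-0.23,0,-0.24,0,4],[-0.23,0,-0.24,0,4],[0,0,0,0,4]]
  ]
}}

```text
clock: 7.8
tool_pos: [0.5632, -0.2036, 0.1811]
orientation: [180.0, 0.0, -178.9]
force: [4.6, -2.1, 0.1]
opening: 0.0515
gripper_force: 30.0
```

```bash
python3 -c "
from h import *
look('b')"
```

```text
(no output)
```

View pics/b.png

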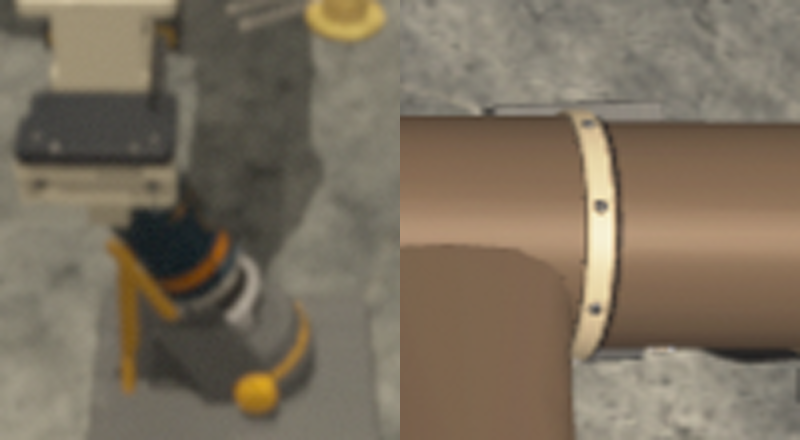

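The side view shows the can tilted nearly parallel to the rails, its lower end just above the plate ring. Next I'll finish laying it on the rails.

>>> {"name": "step_arm", "arguments": {
  "moves": [
    [[-0.13,-0.05,-0.08,0,4],[-0.13,-0.05,-0.08,0,4],[-0.13,-0.05,-0.07,0,4],[0,0,0,0,4]]
  ]
}}

```text
clock: 8.3
tool_pos: [0.5596, -0.2053, 0.1794]
orientation: [-180.0, 0.1, -178.9]
force: [4.2, 0.1, 4.3]
opening: 0.051
gripper_force: 30.0
```

>>> {"name": "step_arm", "arguments": {
  "moves": [
    [[-0.06,0,-0.03,0,4],[0,0,0,0,4]]
  ]
}}

```text
clock: 8.5
tool_pos: [0.5591, -0.2054, 0.1793]
orientation: [-180.0, 0.1, -178.9]
force: [5.1, 2.0, 4.7]
opening: 0.0516
gripper_force: 30.0
```

>>> {"name": "step_arm", "arguments": {
  "moves": [
    [[-0.06,0,-0.03,0,4],[0,0,0,0,4]]
  ]
}}

```text
clock: 8.7
tool_pos: [0.5586, -0.2055, 0.179]
orientation: [-180.0, 0.1, -178.9]
force: [4.8, 0.2, 5.3]
opening: 0.0513
gripper_force: 30.0
```

>>> {"name": "step_arm", "arguments": {
  "moves": [
    [[0.05,0,-0.09,0,4],[0.05,0,-0.09,0,4],[0,0,0,0,4]]
  ]
}}

```text
clock: 9.0
tool_pos: [0.5598, -0.2056, 0.1774]
orientation: [-180.0, 0.1, -178.8]
force: [5.2, 0.3, 6.6]
opening: 0.0508
gripper_force: 30.0
```

>>> {"name": "step_arm", "arguments": {
  "moves": [
    [[0.05,0,-0.09,0,4],[0.05,0,-0.09,0,4],[0,0,0,0,4]]
  ]
}}

```text
clock: 9.3
tool_pos: [0.5609, -0.2056, 0.1757]
orientation: [-180.0, 0.1, -178.8]
force: [5.1, 1.2, 6.5]
opening: 0.0511
gripper_force: 30.0
```

>>> {"name": "step_arm", "arguments": {
  "moves": [
    [[0.05,0,-0.09,0,4],[0.05,0,-0.09,0,4],[0,0,0,0,4]]
  ]
}}

```text
clock: 9.6
tool_pos: [0.5621, -0.2055, 0.174]
orientation: [-180.0, 0.1, -178.8]
force: [6.2, 0.9, 6.9]
opening: 0.0512
gripper_force: 30.0
```

>>> {"name": "step_arm", "arguments": {
  "moves": [
    [[0.05,0,-0.09,0,4],[0.05,0,-0.09,0,4],[0,0,0,0,4]]
  ]
}}

```text
clock: 9.9
tool_pos: [0.5632, -0.2055, 0.1724]
orientation: [-180.0, 0.1, -178.8]
force: [5.2, 0.9, 7.1]
opening: 0.0514
gripper_force: 30.0
```

>>> {"name": "step_arm", "arguments": {
  "moves": [
    [[0.06,0,0.03,0,4],[0,0,0,0,4]]
  ]
}}

```text
clock: 10.1
tool_pos: [0.5634, -0.2055, 0.1723]
orientation: [-180.0, 0.1, -178.8]
force: [4.4, 0.7, 7.2]
opening: 0.0512
gripper_force: 30.0
```

>>> {"name": "step_arm", "arguments": {
  "moves": [
    [[0.05,0,-0.09,0,4],[0.05,0,-0.09,0,4],[0,0,0,0,4]]
  ]
}}

```text
clock: 10.4
tool_pos: [0.5645, -0.2055, 0.1706]
orientation: [-180.0, 0.1, -178.8]
force: [5.2, 0.7, 6.4]
opening: 0.0512
gripper_force: 30.0
```

>>> {"name": "step_arm", "arguments": {
  "moves": [
    [[0.05,0,-0.09,0,4],[0.05,0,-0.09,0,4],[0,0,0,0,4]]
  ]
}}

```text
clock: 10.7
tool_pos: [0.5656, -0.2055, 0.1692]
orientation: [-180.0, 0.1, -178.8]
force: [4.5, 1.7, 8.5]
opening: 0.0509
gripper_force: 30.0
```

>>> {"name": "step_arm", "arguments": {
  "moves": [
    [[0.05,0,-0.09,0,4],[0.05,0,-0.09,0,4],[0,0,0,0,4]]
  ]
}}

```text
clock: 11.0
tool_pos: [0.5666, -0.2055, 0.1678]
orientation: [-180.0, 0.1, -178.8]
force: [4.4, 1.1, 11.0]
opening: 0.0513
gripper_force: 30.0
```

>>> {"name": "step_arm", "arguments": {
  "moves": [
    [[0.07,0,0.04,0,4],[0.06,0,0.03,0,4],[0,0,0,0,4]]
  ]
}}

```text
clock: 11.3
tool_pos: [0.5669, -0.2055, 0.1677]
orientation: [-180.0, 0.0, -178.9]
force: [2.4, 2.0, 9.2]
opening: 0.0511
gripper_force: 30.0
```

>>> {"name": "step_arm", "arguments": {
  "moves": [
    [[0.05,0,-0.09,0,4],[0.05,0,-0.09,0,4],[0,0,0,0,4]]
  ]
}}

```text
clock: 11.6
tool_pos: [0.568, -0.2055, 0.166]
orientation: [-180.0, 0.0, -178.8]
force: [3.0, 1.0, 9.2]
opening: 0.0512
gripper_force: 30.0
```

>>> {"name": "step_arm", "arguments": {
  "moves": [
    [[0.05,0,-0.09,0,4],[0.05,0,-0.09,0,4],[0,0,0,0,4]]
  ]
}}

```text
clock: 11.9
tool_pos: [0.5691, -0.2055, 0.1644]
orientation: [-180.0, 0.0, -178.8]
force: [2.1, 2.5, 10.0]
opening: 0.0515
gripper_force: 30.0
```

```bash
python3 -c "
from h import *
look('c')"
```

```text
(no output)
```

View pics/c.png

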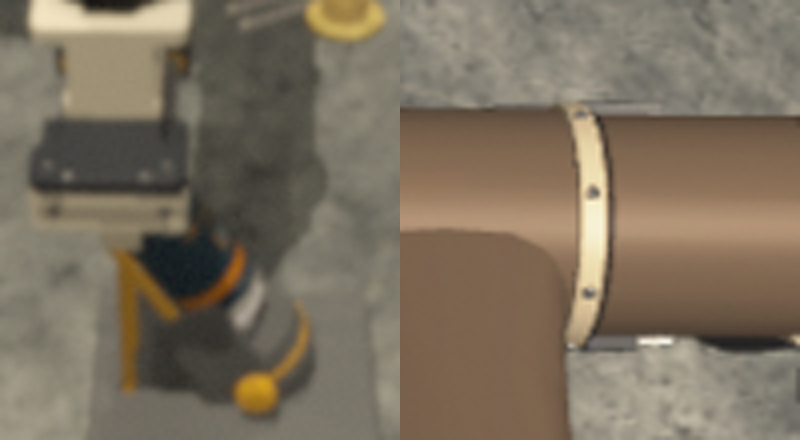

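The side view shows the can low in the cradle, parallel to the rails with its foot inside the ring. It is now compressing the spring.

>>> {"name": "step_arm", "arguments": {
  "moves": [
    [[0.05,0,-0.09,0,4],[0.05,0,-0.09,0,4],[0,0,0,0,4]]
  ]
}}

```text
clock: 12.3
tool_pos: [0.5702, -0.2055, 0.1628]
orientation: [-180.0, 0.1, -178.8]
force: [1.8, 1.4, 11.0]
opening: 0.0514
gripper_force: 30.0
```

>>> {"name": "step_arm", "arguments": {
  "moves": [
    [[0.05,0,-0.09,0,4],[0.05,0,-0.09,0,4],[0,0,0,0,4]]
  ]
}}

```text
clock: 12.6
tool_pos: [0.5713, -0.2055, 0.1612]
orientation: [-180.0, 0.1, -178.8]
force: [1.0, 1.0, 11.8]
opening: 0.0516
gripper_force: 30.0
```

>>> {"name": "step_arm", "arguments": {
  "moves": [
    [[0.05,0,-0.09,0,4],[0,0,0,0,4]]
  ]
}}

```text
clock: 12.8
tool_pos: [0.5718, -0.2055, 0.1604]
orientation: [-180.0, 0.1, -178.8]
force: [1.5, 2.7, 13.8]
opening: 0.0509
gripper_force: 30.0
```

>>> {"name": "step_arm", "arguments": {
  "moves": [
    [[0.05,0,-0.09,0,4],[0,0,0,0,4]]
  ]
}}

```text
clock: 13.0
tool_pos: [0.5723, -0.2055, 0.1596]
orientation: [-180.0, 0.1, -178.8]
force: [0.9, 2.8, 14.2]
opening: 0.051
gripper_force: 30.0
```

>>> {"name": "step_arm", "arguments": {
  "moves": [
    [[0.03,0,-0.05,0,4],[0,0,0,0,4]]
  ]
}}

```text
clock: 13.2
tool_pos: [0.5726, -0.2056, 0.1593]
orientation: [-179.9, 0.1, -178.8]
force: [0.7, 2.7, 14.3]
opening: 0.0511
gripper_force: 30.0
```

>>> {"name": "step_arm", "arguments": {
  "moves": [
    [[0.03,0,-0.05,0,4],[0,0,0,0,4]]
  ]
}}

```text
clock: 13.4
tool_pos: [0.5728, -0.2056, 0.1592]
orientation: [-179.9, 0.1, -178.8]
force: [-1.2, 3.5, 17.0]
opening: 0.0513
gripper_force: 30.0
```

>>> {"name": "step_arm", "arguments": {
  "moves": [
    [[0.03,0,-0.05,0,4],[0,0,0,0,4]]
  ]
}}

```text
clock: 13.6
tool_pos: [0.5729, -0.2057, 0.1591]
orientation: [-179.9, 0.1, -178.8]
force: [-3.4, 3.5, 21.9]
opening: 0.0512
gripper_force: 30.0
```

The tool has stalled at the stop with the force rising, so the plate is fully down. Hold.

>>> {"name": "step_arm", "arguments": {
  "moves": [
    [[0,0,0,0,4],[0,0,0,0,4],[0,0,0,0,4],[0,0,0,0,4],[0,0,0,0,4],[0,0,0,0,4],[0,0,0,0,4],[0,0,0,0,4],[0,0,0,0,4],[0,0,0,0,4]]
  ]
}}

```text
clock: 14.6
tool_pos: [0.5728, -0.2057, 0.1591]
orientation: [-179.9, 0.1, -178.8]
force: [-3.3, 3.8, 21.1]
opening: 0.0511
gripper_force: 30.0
```

>>> {"name": "step_arm", "arguments": {
  "moves": [
    [[0,0,0,0,4],[0,0,0,0,4],[0,0,0,0,4],[0,0,0,0,4],[0,0,0,0,4],[0,0,0,0,4]]
  ]
}}

```text
clock: 15.2
tool_pos: [0.5728, -0.2057, 0.1591]
orientation: [-179.9, 0.1, -178.8]
force: [-3.0, 3.6, 21.4]
opening: 0.0511
gripper_force: 30.0
```

>>> {"name": "step_arm", "arguments": {
  "moves": [
    [[-0.05,0.02,0.09,0,4],[-0.05,0.02,0.09,0,4],[-0.05,0.02,0.09,0,4],[-0.05,0,0.09,0,4],[-0.05,0,0.09,0,4],[-0.05,0,0.09,0,4],[-0.05,0,0.09,0,4],[-0.05,0,0.09,0,4],[0,0,0,0,4]]
  ]
}}

```text
clock: 16.1
tool_pos: [0.5691, -0.2052, 0.1642]
orientation: [-180.0, 0.0, -178.9]
force: [4.2, -1.0, 6.5]
opening: 0.0514
gripper_force: 30.0
```

>>> {"name": "step_arm", "arguments": {
  "moves": [
    [[-0.05,0,0.09,0,4],[-0.05,0,0.09,0,4],[0,0,0,0,4]]
  ]
}}

```text
clock: 16.4
tool_pos: [0.568, -0.2052, 0.1658]
orientation: [-180.0, 0.0, -178.9]
force: [4.4, -2.0, 5.2]
opening: 0.051
gripper_force: 30.0
```

>>> {"name": "step_arm", "arguments": {
  "moves": [
    [[-0.05,0,0.09,0,4],[-0.05,0,0.09,0,4],[0,0,0,0,4]]
  ]
}}

```text
clock: 16.7
tool_pos: [0.5669, -0.2052, 0.1674]
orientation: [-180.0, 0.0, -178.9]
force: [4.2, -2.4, 4.2]
opening: 0.0513
gripper_force: 30.0
```

>>> {"name": "step_arm", "arguments": {
  "moves": [
    [[-0.05,0,0.09,0,4],[0,0,0,0,4]]
  ]
}}

```text
clock: 16.9
tool_pos: [0.5663, -0.2051, 0.1682]
orientation: [-180.0, -0.0, -178.9]
force: [4.1, -1.7, 4.6]
opening: 0.0517
gripper_force: 30.0
```

>>> {"name": "step_arm", "arguments": {
  "moves": [
    [[-0.03,0,0.05,0,4],[0,0,0,0,4],[0,0,0,0,4]]
  ]
}}

```text
clock: 17.2
tool_pos: [0.566, -0.2051, 0.1685]
orientation: [-180.0, -0.0, -178.9]
force: [5.2, -1.9, 2.5]
opening: 0.0512
gripper_force: 30.0
```

>>> {"name": "step_arm", "arguments": {
  "moves": [
    [[-0.02,-0.04,0.04,0,4],[0,0,0,0,4],[0,0,0,0,4]]
  ]
}}

```text
clock: 17.5
tool_pos: [0.5659, -0.2052, 0.1688]
orientation: [-180.0, -0.0, -178.9]
force: [4.6, -1.1, 2.9]
opening: 0.0516
gripper_force: 30.0
```

>>> {"name": "step_arm", "arguments": {
  "moves": [
    [[0,0,0,0,5.4],[0,0,0,0,5.8],[0,0,0,0,6.5],[0,0,0,0,7.5],[0,0,0,0,8.7],[0,0,0,0,8.7],[0,0,0,0,8.7],[0,0,0,0,8.7],[0,0,0,0,8.7]]
  ]
}}

```text
clock: 18.4
tool_pos: [0.5658, -0.2051, 0.169]
orientation: [180.0, -0.0, -178.9]
force: [-0.4, 0.5, 0.3]
opening: 0.0868
gripper_force: 0.0
```

```bash
python3 -c "
from h import *
look('d');print(ctrl.get_obs()['force'])"
```

```text
[ 0.24489142  0.13693552 -0.12022267]
```

View pics/d.png

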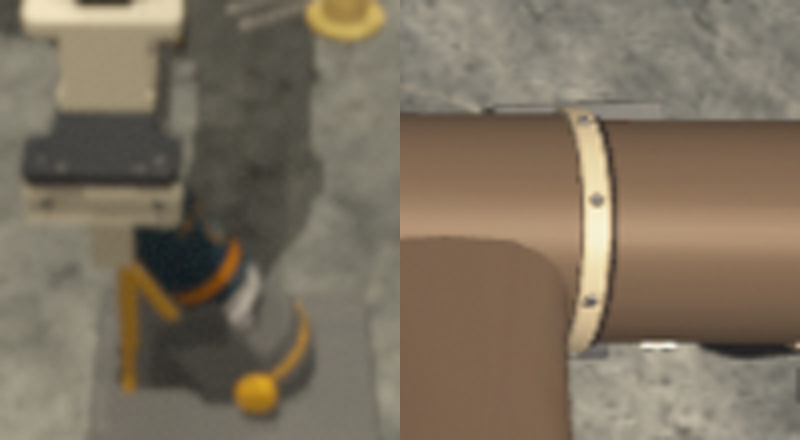

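The can rests in the cradle with the fingers open and no force on the tool. Retreating straight up.

>>> {"name": "step_arm", "arguments": {
  "moves": [
    [[0,0,0.5,0,8.7],[0,0,1,0,8.7],[0,0,2,0,8.7],[0,0,2,0,8.7],[0,0,2,0,8.7],[0,0,2,0,8.7],[0,0,2,0,8.7],[0,0,0,0,8.7],[0,0,0,0,8.7]]
  ]
}}

```text
clock: 19.4
tool_pos: [0.566, -0.2051, 0.285]
orientation: [180.0, 0.1, -178.9]
force: [0.7, -0.2, -0.6]
opening: 0.087
gripper_force: 0.0
```

```bash
python3 -c "
from h import *
look('e');print(ctrl.get_obs()['force'])"
```

```text
[-0.02788607 -0.38253731  0.03512273]
```

View pics/e.png

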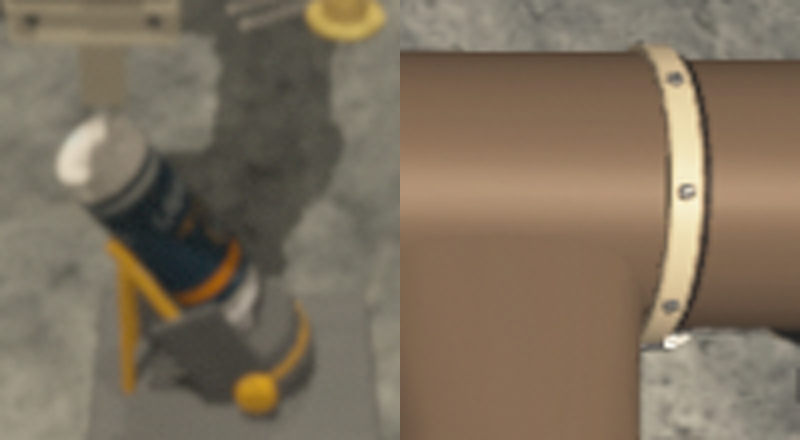

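The can lies in the cradle, leaning on the rails with its top at (100,155) in the crop, and the gripper is clear of it.

```bash
python3 -c "
from h import *
print(close_job())"
```

```text
the job is handed in; nothing more can be done
None
```

The can was pressed gently to the stop (about 23 N), held down for about 1.6 s, eased back up with the plate and released; it rests right way up in the cradle, the jigger and bowl were not approached, and the job was handed in at about 19.5 s without a score being returned.

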